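Seat a foot glide and show the leg to the inspection camera

ROBOT

A 6-joint arm with a two-finger parallel gripper is mounted at the origin on the work surface. World frame = base frame: x ahead of the robot, y to its left, z up, the work surface at z = 0. Lengths are in m, angles in rad, forces in N, time in s.
With the tool pointing down it reaches from about 0.35 to 0.85 m from the base axis. Payload 8.1 kg.
Tool frame: the origin (TCP) lies on the centre line of the jaws, within the pads' length; the fingertips stand 17 mm ahead of it and the grasp point (between the pads) lies 2 mm behind it; x points along the fingers, z is the direction in which the jaws open and shut, and the axes are right-handed (so a half turn about x gives the same grasp; the last joint's range is limited). The gripper opens to 93 mm and grips with 3 to 60 N. Pads are 15 mm wide; open, the fingers measure 128 mm over their backs; the gripper's body (75 mm by 188 mm) begins 65 mm behind the grasp point.
Start: joints at [-1.397, 0.13, 1.488, -0, 1.523, -0.085], TCP at [0.154, -0.58, 0.214] pointing down, gripper open.
Joint ranges: [-2.96, 2.96], [-0.89, 2.26], [0.02, 2.5], [-1.34, 4.48], [0, 2.73], [-2.66, 2.66]. Speed limits (rad/s): [2.39, 2.39, 2.79, 3.14, 3.14, 3.14].

INTERFACE

Orientations are given as a rotation vector (axis times angle).
In Python, from plant import telemetry, optics, workorder gives the robot as it stands.
- The arm moves only by the shell command python3 -m inch 'ROWS' [FORCE]. ROWS is JSON, a list that holds one entry, the list of rows, each a list of 7 numbers: the shift along the tool's x, y, z in m, then the turn, a rotation vector about the tool's x, y, z in rad, then the opening, from 0 (shut) to 1 (fully open). In form: [[[tx, ty, tz, ax, ay, az, grip], ...]]. A call has 1 to 20 rows; each row shifts and turns the pose as measured when the row begins, along the tool's axes as they then stand; what a row does not reach is not made up. A row lasts 1/10 s, in which the tool goes at most 50 mm and 8.59 degrees, less where a joint would pass 70% of its speed; a pose out of reach is approached as far as the arm can. A call is refused whole if a number of a shift passes 0.05 or a number of a turn 0.15, either way. A call with a gripper value outside its range is refused whole. The fingers move at their own pace and stop on an object; FORCE is the grip in N (left out, the last holds). Time passes only in rows, so rows that do not move let the fingers close. It gives the time, the measured TCP pose, the force and the opening at its end, in the units of the state.
- telemetry.read_state(): the state, without advancing time (a new reading comes with each control period).
- optics.read_camera(name): name is "side" or "top" or "wrist"; returns a dict with "frame" (420x560x3 uint8, blue, green, red), "fx", "fy", "cx", "cy" (pixels), "D" ([k1, k2, p1, p2, k3] as OpenCV has them; the pictures are not rectified), "rvec" (rotation vector, rad) and "tvec" (3), from world to camera coordinates, as OpenCV has them. Camera axes: x right, y down, z forward; pixel columns grow to the right and rows downward; lengths in m; the calibration is good to about 2 mm. A picture is of the moment at which its call begins. There is no depth.
- workorder.close_job(): hands the job in, once; it reports no verdict.
The state is a dict: "t": time; "q": joint angles; "dq": joint speeds; "joint_torque": joint torques, N m; "tool_pos": TCP position; "orientation": TCP orientation; "force": force on the tool from outside, world axes, zero at the start; "wrist_torque": the same for the moment, N m; "opening": finger opening in m.
Only numpy, scipy, OpenCV 4.12 (cv2) and the standard library are available. Lean on these libraries where they do the work, as an engineer would, in place of code of your own. Each camera call takes 0.05 s, during which the arm holds its last target. There are 200 camera calls.

TASK

Press the white foot glide of the dark walnut leg fully home while the leg lies in its cradle, then lift the leg out and show it to the inspection camera, which looks down at a slant. Finish while still holding it in the air, the middle of the glide's face 12 cm straight in front of the lens and the leg in line with its view, glide end to the lens. Leave the beech leg, glue bottle, screwdriver and camera as they are.

Things in the scene. Friction and masses are not known exactly. Their poses are not given: they have to be found in the camera images.
- leg_center (a point): Middle of the dark walnut leg, on its axis: round rod 30 mm thick, 140 mm long, 0.11 to 0.23 kg, brass-banded, level in a cradle, axis 55 mm above the table. Own +x runs along it to the glide end (wood ends 70 mm out); at -x a steel stud 8 mm thick sticks out 20 mm past the wood, 1 mm short of the end stop. May be rolled about x. Balanced near here; grip it here from above, across its length.
- glide_face (a point): Centre of the outer face of the walnut leg's white plastic glide: disc 28 mm in diameter, 8 mm thick, on a 12 mm stem that slides in the leg. Axes as leg_center. Home, it lies 78 mm from leg_center along the leg's +x; proud, up to 12 mm farther. It overhangs the fixture's plate: 50 mm before it the table is clear, so closed fingers can come down there and push it towards -x.
- glide (a joint): How far the walnut leg's glide stands proud (m): 0 = fully home against the wood; starts at 0.007 to 0.011. Friction of about 7 N holds it where it is left; at 0 it meets a hard stop. The fixture's end stop takes the push.
- lens (a point): Centre of the inspection camera's front glass: black barrel 40 mm in diameter, red ring, grey box 50 mm square behind. Own +x points back into the camera along the line of sight, rising 25 degrees above level; the camera looks along -x. Height (230 to 290 mm above the table), place and heading vary.
- view (a point): The point in empty air 120 mm straight in front of the lens on its line of sight, where the centre of the glide's face must be. Axes as the lens's: the leg's own +x must point along this +x (glide end to the lens, raised 25 degrees).
- fixture: Fixed plywood plate 165 x 210 x 12 mm with two parallel cradles, 55 mm either side of its x axis: each has two dark steel V supports (14 mm thick, 45 mm either side of the leg's middle, 76 mm free between them) and a blue end stop 70 mm high at the stud end. Origin on the table midway between the legs' middles; +x is the way both glides face.
- camera_stand: Fixed foot and post of the camera. Foot 110 x 130 mm, 14 mm high, from below the lens backwards; aluminium post 364 mm high, 64 mm behind the lens. Origin on the table right below the lens; +x points to the camera's back.
- beech_leg_center (a point): middle of the light beech leg in the other cradle: same size and direction as the walnut one, with its white glide already home. To be left alone.
- glue: yellow glue bottle with a red cap, 48 mm in diameter, 120 mm high, standing; origin at the centre of its underside. To be left alone.
- screwdriver: screwdriver with an orange handle, 190 mm long, lying on the bench; its own x runs along it, from handle to tip. To be left alone.

How it is judged:
On the way:
1. the glide is pressed home (within 1.5 mm) on the walnut leg, still in its cradle (value of joint glide below 0.0015 m and distance between leg_center and fixture below 0.09 m), for 0.2 s.
At the end, for the whole second after the job is handed in: Walnut leg held still in the air by the fingers (over 2 N), its middle over 100 mm up, touching neither fixture nor camera; glide home within 1.5 mm, its face within 20 mm of the point 120 mm before the lens; leg along the line of sight within 0.2 rad, glide end to the lens (value of joint glide below 0.0015 m and distance between glide_face and view below 0.02 m and angle between the x axis of leg_center and the x axis of view, either way round below 0.2 rad and x of leg_center in the frame of view below -0.05 m and contact force between leg and the fingers above 2 N and contact force between leg and fixture below 0.1 N and contact force between leg and camera_stand below 0.1 N and height (world z) of leg_center above 0.1 m and linear speed of leg below 0.02 m/s); the arm keeps its last pose, push and grip.
It fails at once if the beech leg is moved over 15 mm (distance of beech_leg_center from where it was at the start of the episode above 0.015 m).
It fails at once if the glue bottle is moved over 20 mm (distance of glue from where it was at the start of the episode above 0.02 m).
It fails at once if the screwdriver is moved over 20 mm (distance of screwdriver from where it was at the start of the episode above 0.02 m).
It fails at once if the camera is pushed out of its setting by over 8 mm (distance of lens from where it was at the start of the episode above 0.008 m).
It also fails if it takes over 45 s, if anything falls off the work surface, if the arm or the gripper's body presses on something with over 40 N, if the wrist force passes 120 N, or if a joint passes its speed limit or range.

## Working session

There is one attempt and no reset: what is moved stays moved. The work goes in short steps, Python scripts to look and compute and a shell command to move; the robot and the scene stay as the last step left them, time stands still between calls to the robot, and variables do not carry over. Pictures are saved under pics/ and viewed, on a budget of 10 in all, crops included, one or two more only if the job needs it, and the job is handed in when it is done.

```bash
mkdir -p pics; ls; cat > h.py <<'E'
import numpy as np, cv2
from scipy.spatial.transform import Rotation as R
from plant import telemetry, optics, workorder
def grab(n,f=None):
    c=optics.read_camera(n); c['K']=np.array([[c['fx'],0,c['cx']],[0,c['fy'],c['cy']],[0,0,1.]])
    c['D']=np.array(c['D'],float); c['Rm']=cv2.Rodrigues(np.array(c['rvec'],float))[0]
    c['t']=np.array(c['tvec'],float).ravel(); c['o']=-c['Rm'].T@c['t']
    if f: cv2.imwrite('pics/'+f,c['frame'])
    return c
def ray(c,p):
    u=cv2.undistortPoints(np.array(p,float).reshape(-1,1,2),c['K'],c['D']).reshape(-1,2)
    d=np.c_[u,np.ones(len(u))]@c['Rm']; return d/np.linalg.norm(d,axis=1)[:,None]
def onz(c,p,z):
    d=ray(c,p); return c['o']+d*((z-c['o'][2])/d[:,2])[:,None]
def tri(c1,p1,c2,p2):
    d1,d2=ray(c1,[p1])[0],ray(c2,[p2])[0]
    s=np.linalg.lstsq(np.c_[d1,-d2],c2['o']-c1['o'],rcond=None)[0]
    a,b=c1['o']+s[0]*d1,c2['o']+s[1]*d2
    return (a+b)/2,np.linalg.norm(a-b)
def proj(c,P):
    return cv2.projectPoints(np.array(P,float).reshape(-1,3),np.array(c['rvec'],float),c['t'],c['K'],c['D'])[0].reshape(-1,2)
def tool():
    s=telemetry.read_state(); return np.array(s['tool_pos']),R.from_rotvec(s['orientation']),s
E
python3 - <<'E'
from h import *
a=grab('top'); b=grab('side')
cv2.imwrite('pics/a.png',a['frame']);cv2.imwrite('pics/b.png',b['frame'])
print(a['o'],b['o'],a['Rm'][2],b['Rm'][2]); print(tool())
E
```

```text
pics
[0.52128097 0.08470176 1.07706446] [0.44844684 0.66234746 0.79326404] [ 0.08330513 -0.01345837 -0.9964332 ] [ 0.13649375 -0.66339055 -0.73571899]
(array([ 0.15348869, -0.57950104,  0.21259743]), Rotation.from_matrix(array([[-2.69521482e-04,  9.66696579e-01,  2.55925091e-01],
                            [ 1.60132844e-03,  2.55925190e-01, -9.66695264e-01],
                            [-9.99998682e-01,  1.49274987e-04, -1.61697606e-03]])), {'t': 0.1, 'q': array([-1.39739608e+00,  1.31058532e-01,  1.48919059e+00,  1.08140263e-05,
        1.52296735e+00, -8.54050521e-02]), 'dq': array([ 6.89773896e-04, -1.38012120e-03, -3.58779042e-03, -1.79264900e-04,
       -5.32937543e-05, -5.24069137e-04]), 'joint_torque': array([ 5.32853464e-04, -5.61340213e+01, -4.93095911e+01,  7.70772435e-02,
        2.90723308e-02, -4.09597305e-05]), 'tool_pos': array([ 0.15348869, -0.57950104,  0.21259743]), 'orientation': array([ 1.01755928,  1.32180184, -1.01571823]), 'force': array([ 0.2734039 , -0.31767807,  0.82376912]), 'wrist_torque': array([0.04004281, 0.03116746, 0.00356686]), 'opening': 0.09274784531190094})
```

View pics/a.png

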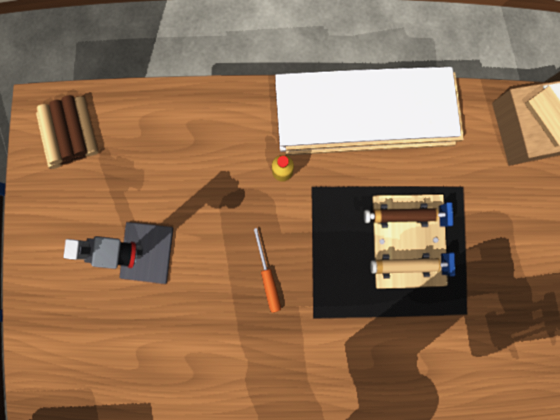

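View pics/b.png

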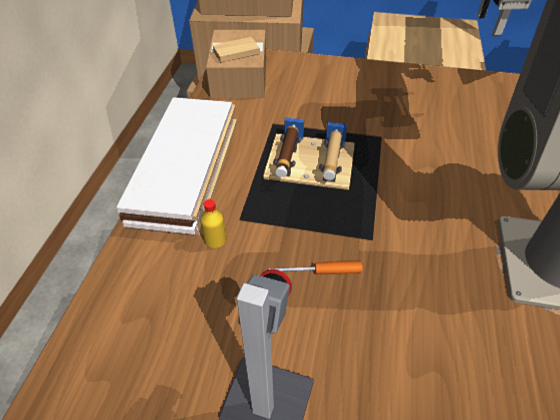

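Top view: the walnut leg is at about (405,216) with its glide at (369,216). The inspection camera is at (105,252) with its red ring at (133,253). Side view: walnut glide at (282,170), ring at (275,280). Next I measure these with masks.

```bash
python3 - <<'E'
from h import *
a=grab('top'); b=grab('side')
def blob(c,roi,f,nm):
    x0,y0,x1,y1=roi; im=c['frame'][y0:y1,x0:x1].astype(int)
    B,G,Rr=im[...,0],im[...,1],im[...,2]; m=f(B,G,Rr).astype(np.uint8)
    n,l,st,ce=cv2.connectedComponentsWithStats(m); i=1+np.argmax(st[1:,4])
    p=np.argwhere(l==i)[:,::-1]+[x0,y0]
    r=cv2.minAreaRect(p.astype(np.float32)); print(nm,'n',len(p),'c',p.mean(0).round(1),'rect',np.round(r[0],1),np.round(r[1],1),round(r[2],1)); return p,r
white=lambda B,G,Rr:(B>150)&(Rr-B<40)&(Rr>150)
red=lambda B,G,Rr:(Rr>110)&(G<60)&(B<60)
blue=lambda B,G,Rr:(B>90)&(B-Rr>50)
foot=lambda B,G,Rr:(abs(Rr-B)<25)&(Rr<90)
dark=lambda B,G,Rr:(Rr<150)&(Rr-B>15)&(G<90)
g,_=blob(a,(355,200,385,232),white,'glide top')
g2,_=blob(b,(268,155,297,185),white,'glide side')
print(onz(a,[g.mean(0)],.055),onz(b,[g2.mean(0)],.055),tri(a,g.mean(0),b,g2.mean(0)))
w,r=blob(a,(372,205,442,228),dark,'walnut'); print(onz(a,cv2.boxPoints(r),.06).round(4))
s,_=blob(a,(440,198,460,232),blue,'stop w'); s2,_=blob(a,(440,245,460,282),blue,'stop b')
print(onz(a,[s.mean(0),s2.mean(0)],.05).round(4))
bg,_=blob(a,(362,252,388,284),white,'beech glide'); print(onz(a,[bg.mean(0)],.055))
rr,_=blob(a,(118,230,150,275),red,'ring top'); rs,_=blob(b,(250,260,300,310),red,'ring side')
print('ring',tri(a,rr.mean(0),b,rs.mean(0)), onz(a,[rr.mean(0)],.26))
f,r=blob(a,(120,215,180,290),foot,'foot'); print(onz(a,cv2.boxPoints(r),.014).round(4))
T=[(cv2.resize(c['frame'][y:y+100,x:x+133],(400,300),interpolation=cv2.INTER_CUBIC)) for c,x,y in ((a,340,190),(a,50,205),(b,240,110),(b,215,245))]
cv2.imwrite('pics/c.png',np.vstack([np.hstack(T[:2]),np.hstack(T[2:])]))
E
```

```text
glide top n 65 c [368.8 216.5] rect [370.  216.5] [ 8. 11.] 0.0
glide side n 95 c [281.2 171.2] rect [281. 171.] [10. 10.] 90.0
[[ 0.60450155 -0.11025839  0.055     ]] [[ 0.60694576 -0.10732328  0.055     ]] (array([ 0.60616773, -0.11062955,  0.05196785]), np.float64(0.0028648032081346137))
walnut n 754 c [407.4 214.4] rect [404.5 214. ] [18. 63.] 90.0
[[ 0.6291 -0.1192  0.06  ]
 [ 0.6283 -0.2603  0.06  ]
 [ 0.5886 -0.2589  0.06  ]
 [ 0.5899 -0.1183  0.06  ]]
stop w n 144 c [449.2 213.7] rect [449.  213.5] [23.  6.] 90.0
stop b n 102 c [451.2 262.5] rect [451.5 262.5] [19.  5.] 90.0
[[ 0.6097 -0.2935  0.05  ]
 [ 0.5014 -0.2947  0.05  ]]
beech glide n 38 c [374.3 267.7] rect [374.  267.5] [9. 4.] 90.0
[[ 0.49335092 -0.12017228  0.055     ]]
ring top n 76 c [131.9 257.7] rect [132.2 257.2] [ 3.9 20.4] 10.0
ring side n 136 c [279.1 276.3] rect [278.6 277.9] [33.8 14.1] 32.7
ring (array([0.51960728, 0.33203365, 0.29012028]), np.float64(0.0010247354897119723)) [[0.51901766 0.34141433 0.26      ]]
foot n 1348 c [144.2 241.8] rect [144.5 251.2] [50.9 56.4] 6.9
[[0.4765 0.4562 0.014 ]
 [0.6037 0.4417 0.014 ]
 [0.589  0.3241 0.014 ]
 [0.4632 0.339  0.014 ]]
```

View pics/c.png

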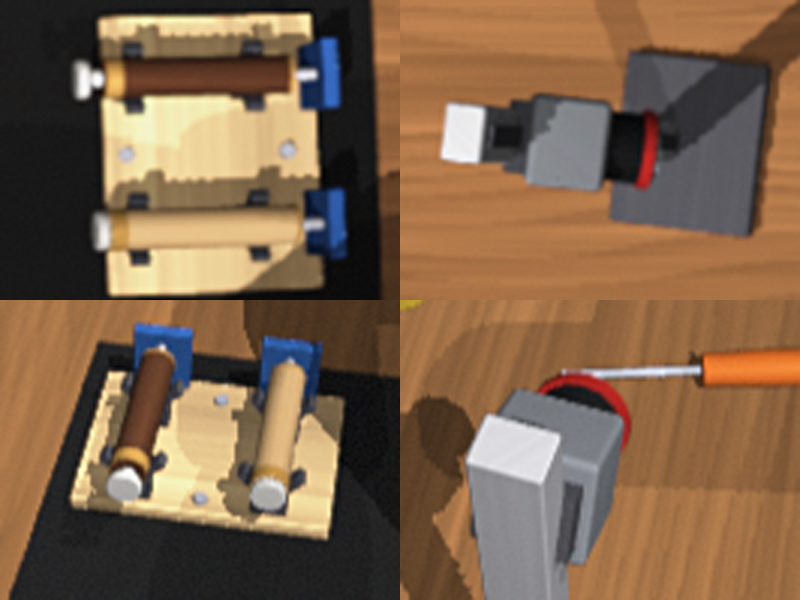

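Measured (m):
- Walnut middle ≈ (0.608, -0.190), yaw ≈ 91°. The wood is 141 mm long against 140 mm given.
- Glide face y ≈ -0.102.
- Lens ≈ (0.524, 0.331, 0.275), heading ≈ 83.5°, to be refined from close by.

Now I swing the arm over with the gripper shut.

```bash
cat >> h.py <<'E'
def plan(P,d,lat=None):
    """delta to TCP target P with tool z along d (jaw axis) & tool x along lat"""
    p,r,s=tool(); M=r.as_matrix()
    x=np.array([0,0,-1.]) if lat is None else np.array(lat)/np.linalg.norm(lat)
    z=np.array(d,float); z-=x*(z@x); z/=np.linalg.norm(z)
    T=np.c_[x,np.cross(z,x),z]
    print('pos',p.round(4),'zaxis',M[:,2].round(3),'xaxis',M[:,0].round(3),'t',round(s['t'],2),'F',np.round(s['force'],1),'open',round(s['opening'],4))
    print('shift(tool)',(M.T@(np.array(P)-p)).round(4),'turn(tool)',R.from_matrix(M.T@T).as_rotvec().round(4),'q',np.round(s['q'],2))
E
python3 -m inch '[[[0,0.05,0,-0.082,0,0,0],[0,0.05,0,-0.082,0,0,0],[0,0.05,0,-0.082,0,0,0],[0,0.05,0,-0.082,0,0,0],[0,0.05,0,-0.082,0,0,0],[0,0.05,0,-0.082,0,0,0],[0,0.05,0,-0.082,0,0,0],[0,0.05,0,-0.082,0,0,0],[0,0.05,0,-0.082,0,0,0],[0,0.05,0,-0.082,0,0,0],[0,0.05,0,-0.082,0,0,0],[0,0.05,0,-0.082,0,0,0]]]'
python3 -c "
from h import *
plan([.606,-.045,.2],[1,.02,0])"
```

```text
t: 1.4
tool_pos: [0.5852, -0.2034, 0.2085]
orientation: [0.239, 1.562, -0.236]
force: [0.8, -0.3, -0.6]
opening: 0.0025
pos [ 0.5852 -0.2034  0.2085] zaxis [ 0.955 -0.298 -0.005] xaxis [-0.004  0.003 -1.   ] t 1.4 F [ 0.8 -0.3 -0.6] open 0.0025
shift(tool) [ 0.0089  0.1575 -0.0273] turn(tool) [-0.3225 -0.0043 -0.002 ] q [-0.42  0.19  1.43  0.    1.52 -0.12]
```

```bash

python3 -m inch '[[[0,0.04,0,-0.08,0,0,0],[0,0.04,0,-0.08,0,0,0],[0,0.04,0,-0.08,0,0,0],[0,0.04,0,-0.08,0,0,0],[0,0,0,0,0,0,0]]]'
python3 -c "
from h import *
c=grab('wrist','d.png'); plan([.606,-.045,.2],[1,.02,0])
print(c['o'],c['Rm'].round(2)); print(proj(c,[[.608,-.19,.055],[.606,-.102,.055]]))"
```

```text
t: 1.9
tool_pos: [0.6147, -0.0331, 0.2072]
orientation: [-0.028, 1.576, 0.036]
force: [-0.4, 0.6, -0.6]
opening: 0.0002
pos [ 0.6146 -0.0353  0.2071] zaxis [ 0.999  0.038 -0.006] xaxis [-0.006  0.004 -1.   ] t 1.95 F [-0.5 -0.1  0.5] open 0.0006
shift(tool) [ 0.0071 -0.0094 -0.0089] turn(tool) [ 0.0178 -0.0057 -0.004 ] q [-0.14  0.18  1.44  0.    1.52 -0.18]
[0.61205228 0.03890584 0.37928515] [[ 1.    0.04 -0.  ]
 [ 0.04 -0.97  0.26]
 [ 0.01 -0.26 -0.97]]
[[260.1487817  334.42695806]
 [260.92626497 263.26029327]]
```

View pics/d.png

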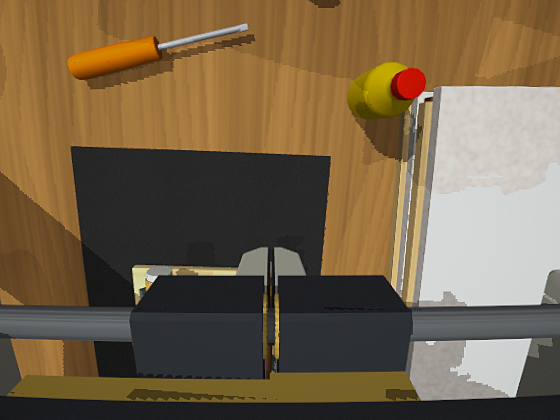

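The wrist view shows the screwdriver at (160,55), the glue cap at (410,83) and the shut fingers at (270,260). The mat under them is clear and the fingers hide the glide. I descend about 55 mm in front of the glide, then push towards -y.

```bash

python3 -m inch '[[[0.03,-0.009,-0.009,0.018,-0.006,-0.004,0],[0.04,0,0,0,0,0,0],[0.04,0,0,0,0,0,0],[0.03,0,0,0,0,0,0],[0.015,0,0,0,0,0,0],[0,0,0,0,0,0,0]]]'
python3 -c "
from h import *
plan([.606,-.09,.052],[1,.02,0])"
```

```text
t: 2.55
tool_pos: [0.607, -0.0515, 0.0492]
orientation: [-0.011, 1.566, 0.005]
force: [-0.4, -0.6, 0.1]
opening: 0.0005
pos [ 0.607  -0.0515  0.0492] zaxis [1.    0.01  0.005] xaxis [ 0.005 -0.004 -1.   ] t 2.55 F [-0.4 -0.6  0.1] open 0.0005
shift(tool) [-0.0027 -0.0385 -0.0013] turn(tool) [-0.0098  0.0048  0.0038] q [-0.17  0.28  1.62 -0.    1.23 -0.18]
```

```bash

python3 -m inch '[[[-0.002,-0.02,0,0,0,0,0],[0,-0.012,0,0,0,0,0],[0,0,0,0,0,0,0]]]' | egrep 'pos|force'
for i in 1; do python3 -m inch '[[[0,-0.004,0,0,0,0,0],[0,-0.004,0,0,0,0,0]]]' | egrep 'pos|force'; python3 -m inch '[[[0,-0.004,0,0,0,0,0],[0,-0.004,0,0,0,0,0]]]' | egrep 'pos|force';done
```

```text
tool_pos: [0.6091, -0.0862, 0.0548]
force: [-0.2, -0.0, 0.7]
tool_pos: [0.6108, -0.0946, 0.0573]
force: [-0.0, 1.9, -1.2]
tool_pos: [0.611, -0.0995, 0.0578]
force: [0.8, 8.7, -1.1]
```

```bash

for i in 1; do python3 -m inch '[[[0.004,-0.004,-0.002,0,0,0,0],[0,-0.004,0,0,0,0,0]]]' | egrep 'pos|force'; python3 -m inch '[[[0,-0.004,0,0,0,0,0],[0,-0.004,0,0,0,0,0]]]' | egrep 'pos|force';done
```

```text
tool_pos: [0.6103, -0.1039, 0.0549]
force: [-0.0, 7.8, -0.8]
tool_pos: [0.6102, -0.1059, 0.0548]
force: [-0.6, 20.0, 2.6]
```

```bash

python3 -m inch '[[[0,-0.005,0,0,0,0,0],[0,-0.006,0,0,0,0,0],[0,-0.006,0,0,0,0,0]]]' | egrep 'pos|force'; python3 - <<'E'
from h import *
plan([.606,-.05,.2],[1,.02,0])
E
```

```text
tool_pos: [0.6101, -0.1058, 0.0548]
force: [-1.8, 23.3, 6.0]
pos [ 0.6101 -0.1058  0.0548] zaxis [1.    0.018 0.01 ] xaxis [ 0.01   0.038 -0.999] t 3.95 F [-1.8 23.3  6. ] open 0.0003
shift(tool) [-0.143   0.0613 -0.0016] turn(tool) [-0.0016  0.0103 -0.0379] q [-0.28  0.3   1.59  0.04  1.25 -0.31]
```

The push stopped dead at 23 N after about 11 mm, so the glide is at its stop. Implied leg middle y ≈ -0.190, which agrees with the picture. I back off, rise and open.

```bash

python3 -m inch '[[[0,0.03,0,0,0.005,-0.02,0],[0,0.025,0,0,0.005,-0.018,0],[-0.05,0,0,0,0,0,0],[-0.05,0,0,0,0,0,0.5],[-0.03,-0.03,0,0,0,0,0.75],[0,-0.05,0,0,0,0,0.75],[0,-0.05,0,0,0,0,0.75],[0,0,0,0,0,0,0.75]]]' | egrep 'pos|force'; python3 - <<'E'
from h import *
plan([.608,-.19,.2],[1,.02,0])
c=grab('wrist','e.png')
b=grab('side'); 
cv2.imwrite('pics/e.png',np.hstack([cv2.resize(c['frame'],(400,300)),cv2.resize(b['frame'][100:205,220:360],(400,300))]))
E
```

```text
tool_pos: [0.6128, -0.1768, 0.1934]
force: [0.7, -0.2, 0.2]
pos [ 0.6128 -0.1768  0.1934] zaxis [1.    0.029 0.002] xaxis [ 0.002 -0.002 -1.   ] t 4.75 F [ 0.7 -0.2  0.2] open 0.0358
shift(tool) [-0.0066 -0.013  -0.0052] turn(tool) [0.0092 0.0019 0.0021] q [-0.36  0.24  1.4  -0.    1.5  -0.39]
```

View pics/e.png

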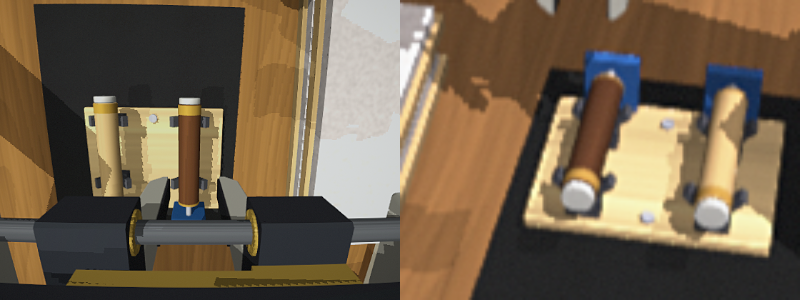

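Both glides now look home, and the walnut leg lies between the fingers (glide at about (190,101) in the half-size wrist view). I measure its axis once more in the wrist view.

```bash
python3 - <<'E'
from h import *
c=grab('wrist'); im=c['frame'].astype(int); B,G,r=im[...,0],im[...,1],im[...,2]
w=((B>140)&(r-B<40)); w[:,:235]=0; w[:,300:]=0; w[:120]=0; w[170:]=0
d=((r<150)&(r-B>12)&(G<85)&(r>35)); d[:,:235]=0;d[:,300:]=0;d[:150]=0;d[285:]=0
for m in (w,d):
    n,l,st,ce=cv2.connectedComponentsWithStats(m.astype(np.uint8)); i=1+np.argmax(st[1:,4]); x,y,ww,h,_=st[i]; print(st[i],ce[i])
    if m is d:
        P=[]
        for row in (y+5,y+h//2,y+h-8):
            q=np.where(l[row]==i)[0]; P+=[[q.min(),row],[q.max()+1,row]]
        print(onz(c,P,.055).round(4))
    else: print(onz(c,[[ce[i][0],y],[ce[i][0],y+h]],.065).round(4))
plan([.608,-.19,.053],[1,.02,0])
E
```

```text
[251 143  28   9 231] [263.67532468 146.83549784]
[[ 0.6044 -0.1146  0.065 ]
 [ 0.6047 -0.1226  0.065 ]]
[ 250  152   32  133 3487] [264.35044451 223.53369659]
[[ 0.6189 -0.1276  0.055 ]
 [ 0.6217 -0.1275  0.055 ]
 [ 0.5928 -0.1877  0.055 ]
 [ 0.6212 -0.1868  0.055 ]
 [ 0.5937 -0.2511  0.055 ]
 [ 0.6236 -0.2501  0.055 ]]
pos [ 0.6126 -0.1709  0.1921] zaxis [ 0.999  0.033 -0.   ] xaxis [-0.     0.002 -1.   ] t 4.9 F [-0.3  0.   0.1] open 0.0479
shift(tool) [ 0.139  -0.0191 -0.0052] turn(tool) [ 0.0128 -0.0001 -0.0015] q [-0.35  0.24  1.41  0.    1.5  -0.39]
```

The white part is 8 mm long on the picture, so the glide is home. Axis ≈ (0.607, -0.191), direction (-0.026, 1). Now I descend and grip.

```bash

python3 -m inch '[[[0.02,-0.01,-0.006,0.007,0,0,0.75],[0.03,-0.01,0,0,0,0,0.75],[0.03,0,0,0,0,0,0.75],[0.02,0,0,0,0,0,0.75],[0,0,0,0,0,0,0.75]]]' | egrep 'pos|force|open'; python3 - <<'E'
from h import *
plan([.607,-.191,.053],[1,.026,0])
E
```

```text
tool_pos: [0.6079, -0.1825, 0.0889]
force: [0.4, 0.3, 0.4]
opening: 0.0696
pos [ 0.6079 -0.1825  0.0889] zaxis [0.999 0.034 0.   ] xaxis [ 0.     0.004 -1.   ] t 5.4 F [0.4 0.3 0.4] open 0.0696
shift(tool) [ 0.0358 -0.0086 -0.0012] turn(tool) [ 0.0084  0.0002 -0.0036] q [-0.37  0.31  1.51  0.    1.32 -0.41]
```

```bash

python3 -m inch '[[[0.018,-0.008,-0.001,0.008,0,-0.003,0.75],[0.015,-0.002,0,0,0,0,0.75],[0.004,0,0,0,0,0,0.75],[0,0,0,0,0,0,0.75]]]' | egrep 'pos|force|open'
python3 -m inch '[[[0,0,0,0,0,0,0],[0,0,0,0,0,0,0],[0,0,0,0,0,0,0],[0,0,0,0,0,0,0],[0,0,0,0,0,0,0],[0,0,0,0,0,0,0]]]' 40 | egrep 'pos|force|open'
```

```text
tool_pos: [0.6089, -0.188, 0.053]
force: [-0.0, 0.3, 0.9]
opening: 0.0698
tool_pos: [0.6092, -0.1882, 0.0574]
force: [-21.4, 0.1, 14.5]
opening: 0.0268
```

```bash

python3 -m inch '[[[-0.004,0,-0.002,0,0,0,0],[-0.01,0,0,0,0,0,0],[-0.02,0,0,0,0,0,0],[-0.03,0,0,0,0,0,0],[0,0,0,0,0,0,0]]]' | egrep 'pos|force|open'
python3 - <<'E'
from h import *
plan([.607,-.191,.2],[1,.026,0])
c=grab('wrist'); b=grab('side'); a=grab('top')
u=proj(b,[.608,-.15,.12])[0].astype(int)
cv2.imwrite('pics/f.png',np.hstack([cv2.resize(c['frame'],(400,300)),cv2.resize(b['frame'][80:185,220:360],(400,300))]))
E
```

```text
tool_pos: [0.6056, -0.188, 0.123]
force: [0.7, -0.5, -1.6]
opening: 0.0232
pos [ 0.6056 -0.188   0.123 ] zaxis [ 0.999  0.032 -0.001] xaxis [-0.002  0.001 -1.   ] t 6.9 F [ 0.7 -0.5 -1.6] open 0.0232
shift(tool) [-0.077  -0.0029  0.0012] turn(tool) [ 0.0059 -0.0015 -0.0013] q [-0.38  0.28  1.49  0.    1.38 -0.41]
```

View pics/f.png

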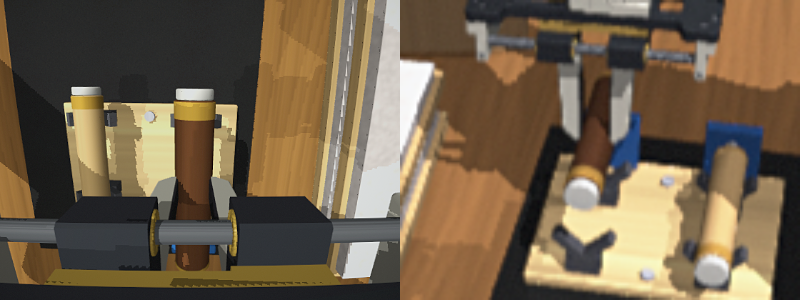

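The leg is lifted clear, with its glide at (195,94) in the wrist half and (585,193) in the side half. The opening reads 23 mm on a 30 mm rod, so I check the height and tilt of the leg in the grip.

```bash
cat >> h.py <<'E'
def comp(c,m,roi):
    x0,y0,x1,y1=roi; k=np.zeros_like(m,np.uint8); k[y0:y1,x0:x1]=m[y0:y1,x0:x1]
    n,l,st,ce=cv2.connectedComponentsWithStats(k); i=1+np.argmax(st[1:,4]); return l==i,st[i],ce[i]
def ch(c):
    im=c['frame'].astype(int); return im[...,0],im[...,1],im[...,2]
E
python3 - <<'E'
from h import *
s=telemetry.read_state(); print(s['opening'])
c=grab('wrist'); b=grab('side')
B,G,r=ch(c); m,st,ce=comp(c,(B>140)&(r-B<40),(235,110,310,150)); print(st,ce)
B,G,r=ch(b); m2,st2,ce2=comp(b,(B>130)&(r-B<40),(270,135,296,160)); print(st2,ce2)
print(tri(c,[st[0]+st[2]/2,st[1]+st[3]*.6],b,ce2))
# brass/walnut edges: width of leg rows
B,G,r=ch(c); d=(r-B>12)&(r<170)&(G<90)
for row in (165,200,240,280,320):
    q=np.where(d[row,235:310])[0]+235; print(row,q.min(),q.max(), 'depth from width', c['fx']*.03/(q.max()+1-q.min()))
# glide width depth
print('glide depth',c['fx']*.028/st[2]); 
E
```

```text
0.023212002079770977
[246 124  52  17 770] [269.81818182 131.72467532]
[279 144  12  12 108] [284.43518519 149.38888889]
(array([ 0.60078166, -0.11810449,  0.11311461]), np.float64(0.0011456819827360876))
165 297 300 depth from width 2.4577014660655845
200 245 298 depth from width 0.18205196044930255
240 245 297 depth from width 0.1854869030992894
280 249 292 depth from width 0.22342740600596223Traceback (most recent call last):
  File "<stdin>", line 10, in <module>
    return umr_minimum(a, axis, None, out, keepdims, initial, where)
ValueError: zero-size array to reduction operation minimum which has no identity
```

The glide is at z ≈ 0.113, lower than the grasp point, and the opening says the pads hold only the upper part of the rod. I set it back in the V supports and grip it deeper.

```bash

python3 -m inch '[[[0.03,0,0,0,0,0,0],[0.02,0,0,0,0,0,0],[0.01,0,0,0,0,0,0],[0.004,0,0,0,0,0,0]]]' | egrep 'pos|force|open'
python3 -m inch '[[[0.002,0,0,0,0,0,0],[0,0,0,0,0,0,0]]]' | egrep 'pos|force|open'
```

```text
tool_pos: [0.6076, -0.1872, 0.0555]
force: [-16.3, 4.8, 35.1]
opening: 0.0248
tool_pos: [0.6075, -0.1871, 0.056]
force: [0.6, -0.6, -1.4]
opening: 0.0248
```

```bash

python3 -m inch '[[[0,0,0,0,0,0,0.75],[0,0,0,0,0,0,0.75],[0,0,0,0,0,0,0.75],[0,0,0,0,0,0,0.75]]]' | egrep 'pos|force|open'
python3 - <<'E'
from h import *
plan([.6065,-.191,.046],[1,.026,0])
c=grab('wrist','g0.png'); B,G,r=ch(c); d=(r-B>12)&(r<150)&(G<85)&(r>35)
for row in (190,230,270):
    q=np.where(d[row,225:320])[0]+225; print(onz(c,[[q.min(),row],[q.max()+1,row]],.055).round(4).tolist())
E
```

```text
tool_pos: [0.6066, -0.1867, 0.0539]
force: [-0.5, -0.5, 0.1]
opening: 0.0524
pos [ 0.6066 -0.1867  0.0539] zaxis [ 0.999  0.033 -0.   ] xaxis [-0.     0.003 -1.   ] t 8.15 F [-0.5 -0.5  0.1] open 0.0524
shift(tool) [ 0.0079 -0.0043 -0.0002] turn(tool) [ 0.0067 -0.0003 -0.0028] q [-0.38  0.35  1.54  0.    1.26 -0.41]
[[0.5918, -0.1474, 0.055], [0.6215, -0.1464, 0.055]]
[[0.5927, -0.1696, 0.055], [0.6222, -0.1686, 0.055]]
[[0.593, -0.1934, 0.055], [0.6224, -0.1924, 0.055]]
```

View pics/g0.png

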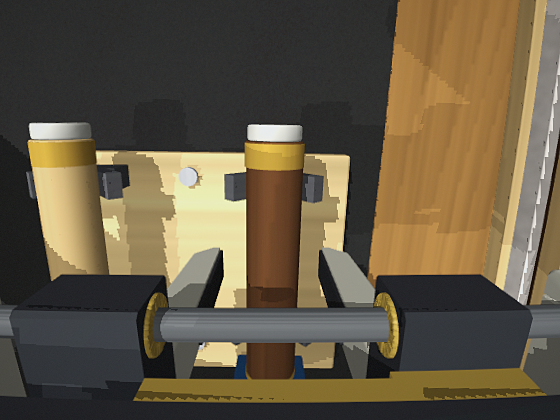

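The leg is seated correctly: 30 mm wide at z 0.055, axis x 0.6077, glide at (275,132) and home, fingers straddling it. I go 8 mm deeper and grip again.

```bash

python3 -m inch '[[[0.008,-0.003,0.001,0.006,0,-0.003,0.75],[0.004,-0.001,0,0,0,0,0.75],[0,0,0,0,0,0,0.75]]]' | egrep 'pos|force|open'
python3 -m inch '[[[0,0,0,0,0,0,0.25],[0,0,0,0,0,0,0.25],[0,0,0,0,0,0,0.25],[0,0,0,0,0,0,0.2]]]' 20 | egrep 'pos|force|open'
python3 -m inch '[[[0,0,0,0,0,0,0],[0,0,0,0,0,0,0]]]' 20 | egrep 'pos|force|open'
```

```text
tool_pos: [0.6074, -0.1909, 0.0401]
force: [-0.4, -0.4, 0.8]
opening: 0.0697
tool_pos: [0.6073, -0.1909, 0.0397]
force: [0.6, -0.0, -0.4]
opening: 0.0423
tool_pos: [0.6075, -0.1909, 0.0401]
force: [-0.3, -1.2, -0.3]
opening: 0.0296
```

```bash

python3 -m inch '[[[0,0,0,0,0,0,0],[0,0,0,0,0,0,0],[0,0,0,0,0,0,0]]]' 40 | egrep 'pos|force|open'
```

```text
tool_pos: [0.6075, -0.1909, 0.0401]
force: [0.5, -0.9, 0.3]
opening: 0.0288
```

Clean grip now: 28.8 mm opening and no side force. I lift.

```bash

python3 -m inch '[[[-0.01,0,0,0,0,0,0],[-0.03,0,0,0,0,0,0],[-0.04,0,0,0,0,0,0],[-0.04,0,0,0,0,0,0],[-0.04,0,0,0,0,0,0],[0,0,0,0,0,0,0]]]' | egrep 'pos|force|open'
python3 - <<'E'
from h import *
c=grab('wrist'); b=grab('side'); p,r,s=tool()
B,G,q=ch(c); m,st,ce=comp(c,(B>140)&(q-B<40),(225,90,320,170)); print('w',st,ce)
u=proj(b,p+[-.002,.075,.013])[0]; u=u.astype(int); print(u)
B,G,q=ch(b); m2,st2,ce2=comp(b,(B>120)&(q-B<40),(u[0]-14,u[1]-14,u[0]+14,u[1]+14)); print('s',st2,ce2)
P,e=tri(c,[st[0]+st[2]/2,st[1]+st[3]*.6],b,ce2); print(P,e,'in tool',r.inv().apply(P-p))
B,G,q=ch(c); d=(q-B>12)&(q<170)&(G<95)&(q>35)
o=r.inv().apply(c['o']-p);print('cam in tool',o)
for row in (170,200,230,260,280):
    k=np.where(d[row,225:320])[0]+225
    D=ray(c,[[k.min(),row],[k.max()+1,row]]); ang=np.arccos(D[0]@D[1]); L=.015/np.sin(ang/2); mid=D.mean(0); mid/=np.linalg.norm(mid)
    print(row,k.min(),k.max(),r.inv().apply(c['o']+mid*L-p).round(4))
E
```

```text
tool_pos: [0.605, -0.1898, 0.2055]
force: [1.2, 0.2, -1.0]
opening: 0.0291
w [243 115  56  18 939] [269.17678381 123.20234292]
[284 114]
s [277 105  13  14 136] [283.15441176 111.63970588]
[ 0.60334135 -0.11696715  0.21599389] 0.0010150651178631464 in tool [-0.01664238  0.07187637  0.00249061]
cam in tool [-0.17803015  0.0724898   0.00045776]
170 242 319 [-0.0513  0.0553  0.0055]
200 242 300 [-0.0149  0.0351  0.0023]
230 242 316 [-0.0526  0.0313  0.0051]
260 243 298 [-0.0149  0.002   0.002 ]
280 244 298 [-0.0151 -0.0097  0.0023]
```

The leg sits level in the grip: middle at tool (-0.015, -0.002, 0.002), glide face at (-0.015, 0.076, 0.002). Next I take the final tilt at a standoff where the wrist camera can see the lens ring.

```bash
cat >> h.py <<'E'
def final(lens,yaw,off=(0,0,0),face=(-.015,.076,.001)):
    h=np.array([np.cos(yaw),np.sin(yaw),0]); y=h*np.cos(np.radians(25))+[0,0,np.sin(np.radians(25))]
    z=np.array([h[1],-h[0],0]); x=np.cross(y,z); T=np.c_[x,y,z]
    P=np.array(lens)-.12*y-T@np.array(face)+T@np.array(off); print('TCP target',P.round(4)); plan(P,z,x)
    p,r,s=tool(); print('shift world',(P-p).round(4))
E
python3 -c "
from h import *
final([.5245,.3315,.275],np.radians(83.5),(-.2,.04,0))"
```

```text
TCP target [0.4987 0.1135 0.3767]
pos [ 0.6025 -0.1888  0.199 ] zaxis [ 1.     0.026 -0.015] xaxis [-0.015  0.006 -1.   ] t 10.1 F [-0.1  1.  -3.1] open 0.0291
shift(tool) [-0.1745  0.3059 -0.0986] turn(tool) [ 0.134  -0.0458  0.4307] q [-0.38  0.24  1.39 -0.    1.53 -0.41]
shift world [-0.1038  0.3022  0.1778]
```

```bash

python3 -m inch '[[[-0.03,0.02,-0.006,0,0,0,0],[-0.03,0.04,-0.012,0,0,0,0],[-0.025,0.04,-0.012,0,0,0,0],[-0.02,0.04,-0.012,0,0,0,0],[-0.02,0.04,-0.012,0,0,0,0],[-0.02,0.04,-0.012,0,0,0,0],[-0.02,0.04,-0.012,0,0,0,0],[-0.015,0.03,-0.012,0,0,0,0],[0,0,0,0.027,-0.009,0.086,0],[0,0,0,0.027,-0.009,0.086,0],[0,0,0,0.027,-0.009,0.086,0],[0,0,0,0.027,-0.009,0.086,0],[0,0,0,0.027,-0.009,0.086,0],[0,0,0,0,0,0,0]]]' | egrep 'pos|force|open'
python3 - <<'E'
from h import *
final([.5245,.3315,.275],np.radians(83.5),(-.2,.04,0))
c=grab('wrist','h.png'); print(proj(c,[.5245,.3315,.275]))
E
```

```text
tool_pos: [0.4933, 0.1144, 0.3587]
force: [0.8, -0.6, -2.3]
opening: 0.0291
TCP target [0.4987 0.1135 0.3767]
pos [0.4933 0.1144 0.3587] zaxis [ 0.992 -0.112 -0.056] xaxis [-0.     0.442 -0.897] t 11.5 F [ 0.8 -0.6 -2.3] open 0.0291
shift(tool) [-0.0166  0.0077  0.0044] turn(tool) [-0.0231 -0.0507 -0.0183] q [-0.21 -0.17  1.59  0.46  1.8  -0.  ]
shift world [ 0.0053 -0.001   0.0181]
[[282.95627157  31.58873597]]
```

View pics/h.png

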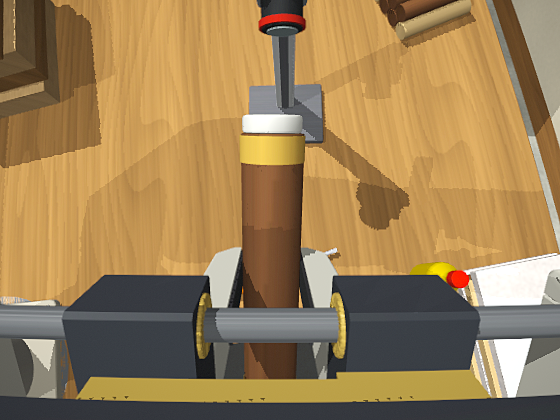

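The ring spans (259,20) to (306,20) and the glass shows just below it, near (282,29). My estimate predicted (283,32), so they agree closely. The glide is home at (273,124). I triangulate the ring ends once with the top view.

```bash
python3 - <<'E'
from h import *
c=grab('wrist'); a=grab('top'); b=grab('side')
def ends(c,roi):
    B,G,r=ch(c); m,st,ce=comp(c,(r>100)&(G<70)&(B<70)&(r-G>60),roi)
    p=np.argwhere(m)[:,::-1].astype(float); v=cv2.PCACompute(p,None)[1][0]; v=v if abs(v[0])<abs(v[1]) and v[1]>0 or v[0]>abs(v[1]) else -v
    t=(p-p.mean(0))@v; return p[t>t.max()-1.5].mean(0),p[t<t.min()+1.5].mean(0),st
w=ends(c,(240,0,325,45)); t=ends(a,(118,225,150,285)); s=ends(b,(240,255,310,320))
print(w,t,s)
# wrist left end = world -x side (tool z=+x to the right)
L,eL=tri(c,w[1],a,t[0]); Rr,eR=tri(c,w[0],a,t[1]); print(L,eL,Rr,eR,np.linalg.norm(L-Rr),(L+Rr)/2)
d=Rr-L; print('yaw',np.degrees(np.arctan2(d[0],-d[1])))
# leg axis & face
p,r,_=tool(); print('face',(p+r.apply([-.015,.076,.001])).round(4), proj(c,p+r.apply([-.015,.076,.001])))
E
```

```text
(array([304.5,  22. ]), array([259.53846154,  23.69230769]), array([259,  13,  47,  15, 375], dtype=int32)) (array([130.   , 266.375]), array([133.  , 246.75]), array([128, 246,   8,  22,  84], dtype=int32)) (array([289.88888889, 290.55555556]), array([262.        , 273.71428571]), array([261, 270,  31,  24, 151], dtype=int32))
[0.50374993 0.3380609  0.28128795] 0.0014205119844510517 [0.54094351 0.33086859 0.28538813] 0.006922911539547169 0.038103847132184766 [0.52234672 0.33446474 0.28333804]
yaw 79.05552275492134
face [0.5042 0.1771 0.4081] [[274.18082683 113.17741387]]
```

Lens taken as (0.523, 0.333, 0.280), yaw 83°. The estimates spread by about 5 mm, well inside the 20 mm allowed. Now I go in.

```bash
python3 -c "
from h import *
final([.523,.333,.280],np.radians(83))"
```

```text
TCP target [0.5011 0.1631 0.1836]
pos [0.4942 0.116  0.3616] zaxis [ 0.993 -0.107 -0.05 ] xaxis [ 0.002  0.438 -0.899] t 11.7 F [-0.   0.1 -0.9] open 0.0291
shift(tool) [ 0.1807 -0.0347  0.0108] turn(tool) [-0.0085 -0.0517 -0.0145] q [-0.21 -0.17  1.59  0.46  1.8  -0.  ]
shift world [ 0.0069  0.0471 -0.178 ]
```

```bash

python3 -m inch '[[[0.015,-0.01,0.003,-0.004,-0.025,-0.007,0],[0.03,-0.012,0.003,-0.004,-0.025,-0.007,0],[0.035,-0.012,0.003,0,0,0,0],[0.035,0,0,0,0,0,0],[0.03,0,0,0,0,0,0],[0.02,0,0,0,0,0,0],[0.01,0,0,0,0,0,0],[0,0,0,0,0,0,0]]]' | egrep 'pos|force|open'
python3 -c "
from h import *
final([.523,.333,.280],np.radians(83))"
```

```text
tool_pos: [0.509, 0.1645, 0.1862]
force: [-0.0, -0.5, -2.7]
opening: 0.0289
TCP target [0.5011 0.1631 0.1836]
pos [0.509  0.1645 0.1862] zaxis [ 0.995 -0.104  0.011] xaxis [ 0.053  0.408 -0.911] t 12.5 F [-0.  -0.5 -2.7] open 0.0289
shift(tool) [ 0.0014 -0.0031 -0.0077] turn(tool) [0.021  0.0023 0.0122] q [-0.09 -0.14  1.87  0.43  1.41 -0.06]
shift world [-0.0078 -0.0014 -0.0026]
```

```bash

python3 -m inch '[[[0,-0.003,-0.008,0.02,0.002,0.012,0],[0,0,0,0,0,0,0],[0,0,0,0,0,0,0]]]' | egrep 'pos|force|open'
python3 - <<'E'
from h import *
final([.523,.333,.280],np.radians(83))
p,r,s=tool(); f=p+r.apply([-.015,.076,.001]); print('face',f,'tooly',r.as_matrix()[:,1].round(3))
a=grab('top');b=grab('side'); o=[]
for c,n in ((a,'top'),(b,'side')):
    u=proj(c,[f,[.523,.333,.28]]); print(n,u.round(1)); m=u.mean(0).astype(int); x0=max(0,m[0]-66);y0=max(0,m[1]-70); o.append(cv2.resize(c['frame'][y0:y0+140,x0:x0+133],(380,400),interpolation=cv2.INTER_CUBIC)); print(x0,y0)
cv2.imwrite('pics/i.png',np.hstack(o))
E
```

```text
tool_pos: [0.5016, 0.1625, 0.1881]
force: [0.7, 0.0, -2.1]
opening: 0.029
TCP target [0.5011 0.1631 0.1836]
pos [0.5016 0.1625 0.1881] zaxis [ 0.993 -0.121  0.004] xaxis [ 0.055  0.419 -0.906] t 12.8 F [ 0.7  0.  -2.1] open 0.029
shift(tool) [ 0.0043 -0.0014 -0.0006] turn(tool) [ 0.0027  0.0035 -0.0003] q [-0.1  -0.16  1.89  0.44  1.42 -0.05]
shift world [-0.0005  0.0006 -0.0045]
face [0.50994984 0.22443512 0.23381846] tooly [0.108 0.9   0.423]
top [[200.8 262.7]
 [133.2 255.4]]
100 189
side [[300.  240.2]
 [276.9 280.8]]
222 190
```

View pics/i.png

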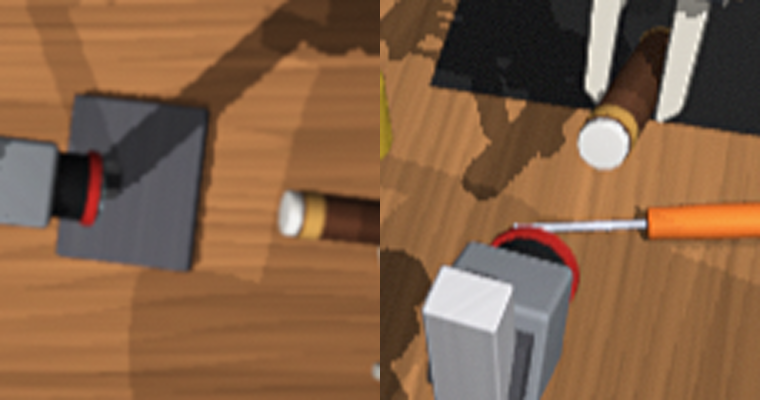

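Both views agree with the estimate within about 1 px. Top: glide face at (200,264) and ring at (134,255.5). Side: face at (300,240), with the ring centre near (276,282) against (277,281) predicted. The leg points at the lens and the glide is home. One small trim, a check, then I hand in.

```bash

python3 -m inch '[[[0.004,-0.001,0,0.003,0.003,0,0],[0,0,0,0,0,0,0],[0,0,0,0,0,0,0]]]' | egrep 'pos|force|open'
python3 - <<'E'
from h import *
final([.523,.333,.280],np.radians(83))
p,r,s=tool(); print(p+r.apply([-.015,-.002,.001]), s['dq'].round(3)); print(workorder.close_job())
E
```

```text
tool_pos: [0.5027, 0.1626, 0.1847]
force: [0.3, -0.1, -1.6]
opening: 0.0292
TCP target [0.5011 0.1631 0.1836]
pos [0.5027 0.1626 0.1847] zaxis [ 0.992 -0.124  0.002] xaxis [ 0.054  0.419 -0.906] t 13.2 F [ 0.3 -0.1 -1.6] open 0.0292
shift(tool) [ 0.0011 -0.0002 -0.0016] turn(tool) [-0.0007  0.0025 -0.0001] q [-0.1  -0.15  1.89  0.44  1.41 -0.05]
shift world [-0.0015  0.0005 -0.0011]
[0.50262968 0.15439013 0.1974099 ] [-0.004  0.004  0.002 -0.001 -0.001  0.   ]
the job is handed in; nothing more can be done
None
```

I pressed the walnut leg's glide home in its cradle, lifted the leg out and handed the job in at 13.2 s. The arm was still holding the leg in front of the inspection camera. The hand-in gives no verdict, so these are my own checks:

- **Glide:** the push stopped dead at 23 N. Afterwards the white part measured 8 mm on the picture, which is what it should be when home. I did not measure it again after lifting, but it looked home in every later view.
- **Final pose:** the arm is within 2 mm and 0.003 rad of my target. The leg's middle is at about 0.197 m height, the fingers are 29 mm apart and gripping at 40 N, and the arm was nearly still.
- **Face and lens position:** in the top and side views the glide face and the lens ring lay within about 1 px of where I expected them.

**What did not go cleanly:**
- **First grip:** it was too shallow, with the fingers closing to 23 mm on a 30 mm rod. I set the leg back in its cradle, pressing on it with up to 35 N on the wrist reading, and gripped it deeper.
- **Lens estimate:** one pair of sightings on the ring missed each other by 7 mm, and the ring ends gave a heading of 79° against 83.5° from the camera's foot. I used 83°. The remaining error is probably about 5 mm and 0.05 rad, inside the 20 mm and 0.2 rad allowed.

I moved nothing near the beech leg, glue bottle, screwdriver or camera, and saw no contact with them. I did not measure their positions again.

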